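# Lay out painted jar caps and hold the lamp box cover at the mark

## Task

Lay the three loose jar caps flat on the empty rings of the drying tray, centred, each on a ring of its own colour, while the lamp box stays shut. Then pinch the black tab of the lamp box, lift the sprung cover until it is level with the green mark arm on the box's side, without swinging it well past, and finish while still gripping the tab and holding the cover steady there, so that I can load the box. Leave the green mark, the cap already on the tray and everything else on the table where they are.

Things in the scene. Friction and masses are not known exactly. Their poses are not given: they have to be found in the camera images.
- tray: dark drying tray fixed to the table, 240 x 240 mm, top face 8 mm above the table, edge 6 mm wide rising 6 mm above that; origin at the centre of its underside, z up, yaw within 0.3 rad. Rings in a 2 x 2 grid 100 mm apart: coral row at its -x side, white row at +x. It stands left or right of the middle, the lamp box on the other side
- ring_coral_1 (a point): centre of a coral painted ring (60 mm inside, 78 mm outside diameter) on the tray's top face, tray frame (-50, 50) mm; cap_done already sits here; z up
- ring_coral_2 (a point): centre of a coral painted ring (60 mm inside, 78 mm outside diameter) on the tray's top face, tray frame (-50, -50) mm; empty at the start; z up
- ring_white_1 (a point): centre of a white painted ring (60 mm inside, 78 mm outside diameter) on the tray's top face, tray frame (50, 50) mm; empty at the start; z up
- ring_white_2 (a point): centre of a white painted ring (60 mm inside, 78 mm outside diameter) on the tray's top face, tray frame (50, -50) mm; empty at the start; z up
- cap_done: coral jar cap like the others, already in place on a coral ring of the tray; loose; leave it
- cap_coral: coral jar cap, a solid disc 58 mm in diameter and 18 mm tall, about 30 g, loose and flat on the table in the middle strip between tray and lamp box; origin at the centre of its underside, z up
- cap_white_a: white jar cap, same size and origin as the coral one, loose in the middle strip. The three caps lie one behind the other along x in any order, at least 90 mm apart centre to centre
- cap_white_b: the other white jar cap, same size and origin, loose in the middle strip
- lamp_box: white lamp box fixed to the table, 200 x 200 mm and 85 mm tall, covered by a 12 mm thick white hinged cover with an amber window; origin at the centre of its underside, z up, yawed up to 0.25 rad; its front (the tab side) faces -x of its frame
- hinge (a point): middle of the cover's hinge axis, 85 mm above the table on the far (+x) top edge of the box; the hinge axis is this point's y axis; axes as the box
- cover (a joint): angle of the cover, rad: 0 closed and level, grows as its front edge rises (turning about +y of the box); a spring and its weight pull it shut: about 5.5 N upward at the tab starts it, 7 to 10 N holds it at 0.7 rad; let go, it falls shut
- tab_grip (a point): point to pinch on the black tab that sticks out forward from the middle of the cover's front edge: 30 mm wide along the hinge, 14 mm thick, 49 mm long. The point is 240 mm from the hinge line, 6 mm above it (91 mm above the table) when closed, mid-width, 35 mm ahead of the cover; axes turn with the cover, y along the hinge. Pinched across its width from above, the tab turns between upright fingers
- mark (a joint): angle, rad, to which the green mark arm is set, measured as the cover's angle is; 0.38 to 0.72; it stays put by friction
- mark_tip (a point): end of the green peg (16 mm thick, along the hinge) on the green arm at the box's left (+y) side. The arm points straight out from the hinge line, 6 mm above it in its own frame like the cover's mid-plane; the peg's axis is 150 mm from the hinge line, its end 121 mm left of the box's middle. The cover is at the mark when both angles are equal, its side edge level with the arm
- jar_1: an open clear glass jar, 72 mm across, 125 mm tall; loose bystander, origin at the centre of its underside; leave alone
- jar_2: an open clear glass jar, 72 mm across, 125 mm tall; loose bystander, origin at the centre of its underside; leave alone
- painted_bottle: a coral painted bottle, 62 mm across, 150 mm tall; loose bystander, origin at the centre of its underside; leave alone
- can_lid: a paint-can lid lying flat, 104 mm across, 9 mm thick, steel rim, coral middle; loose bystander, origin at the centre of its underside; leave alone
- brush: a paint brush lying across the table behind the caps, 200 mm long, 42 mm wide; loose bystander, origin at the middle of its length; leave alone
Not all that is in view belongs to the job. Leave any blue look-alike of the cap_coral alone.

How it is judged:
By the outcome, as a careful person would: the job done as asked, in the order asked, and still so for the second after the job is handed in, while the arm keeps its last pose, push and grip.
It also fails if it takes over 72 s, if anything falls off the work surface, if the arm or the gripper's body presses on something with over 40 N, if the wrist force passes 120 N, or if a joint passes its speed limit or range.

## Robot

A 6-joint arm with a two-finger parallel gripper is mounted at the origin on the work surface. World frame = base frame: x ahead of the robot, y to its left, z up, the work surface at z = 0. Lengths are in m, angles in rad, forces in N, time in s.
With the tool pointing down it reaches from about 0.2 to 0.875 m from the base axis. Payload 3.4 kg.
Tool frame: the origin (TCP) lies at the very end of the fingers, on their centre line; the grasp point (between the pads) lies 19 mm behind it; z points along the fingers, y is the line along which they close (so a half turn about z gives the same grasp; the last joint's range is limited). The gripper opens to 94 mm and grips with 3 to 60 N. Pads are 16 mm wide; open, the fingers measure 119 mm over their backs; the gripper's body (75 mm by 177 mm) begins 78 mm behind the grasp point.
Start: joints at [-1.35, 0.276, 1.505, -0, 1.361, -0.121], TCP at [0.193, -0.542, 0.205] pointing down, gripper open.
Joint ranges: [-2.89, 2.89], [-0.75, 2.08], [0.22, 2.7], [-1.18, 4.32], [0.11, 2.71], [-2.7, 2.7]. Speed limits (rad/s): [2.57, 2.57, 3.14, 3.14, 3.14, 3.14].

## Interface

Orientations are given as a unit quaternion [w, x, y, z].
In Python, from plant import env, eyes, workorder gives the robot as it stands.
- The arm moves only by the shell command python3 -m jog 'ROWS' [FORCE]. ROWS is JSON, a list of rows, each a list of 7 numbers: the shift along the tool's x, y, z each as a share of 0.03 m, from -1 to 1, then the turn, a rotation vector about the tool's x, y, z each as a share of 0.12 rad, from -1 to 1, then the gripper command: -1 is fully open, 1 is shut, values between are in proportion. In form: [[dx, dy, dz, ax, ay, az, fingers], ...]. A call has 1 to 20 rows; each row shifts and turns the commanded pose from where the row before left it, along the tool's axes as they then stand; what a row does not reach is not made up. A row lasts 1/12 s, in which the tool goes at most 41.7 mm and 7.16 degrees, less where a joint would pass 70% of its speed; a pose out of reach is approached as far as the arm can. A call with a number of a shift or a turn outside -1 to 1 is refused whole. A call with a gripper value outside its range is refused whole. The fingers move at their own pace and stop on an object; FORCE is the grip in N (left out, the last holds). Time passes only in rows, so rows that do not move let the fingers close. It gives the time, the measured TCP pose, the force, the opening and the grip force at its end, in the units of the state.
- env.get_obs(): the state, without advancing time (a new reading comes with each control period).
- eyes.read_camera(name): name is "scene" or "side" or "wrist"; returns the picture (480x640x3 uint8, red, green, blue); there is no depth.
- eyes.camera_info(name): a dict with "fx", "fy", "cx", "cy" (pixels), "distortion" ([k1, k2, p1, p2, k3] as OpenCV has them; the pictures are not rectified), "extrinsics" (4x4, takes a point from camera to world coordinates); the wrist camera has in their place "mount" (4x4, takes a point from camera to tool coordinates, whose origin is the TCP and whose axes are the flange's). Camera axes: x right, y down, z forward; pixel columns grow to the right and rows downward; lengths in m; the calibration is good to about 2 mm. A picture is of the moment at which its call begins: read the wrist's pose just before it. camera_info takes no time and is no camera call.
- workorder.hand_in(): hands the job in; it is judged then, once.
The state is a dict: "t": time; "joint_positions": joint angles; "dq": joint speeds; "joint_efforts": joint torques, N m; "eef_pos": TCP position; "ee_rot": TCP orientation; "contact_force": force on the tool from outside, world axes, zero at the start; "torque": the same for the moment, N m; "finger_gap": finger opening in m; "grasp_force": force on a finger pad.
Only numpy, scipy, OpenCV 4.12 (cv2) and the standard library are available. Lean on these libraries where they do the work, as an engineer would, in place of code of your own. Each camera call takes 0.05 s, during which the arm holds its last target. There are 200 camera calls.

## Working session

There is one attempt and no reset: what is moved stays moved. The work goes in short steps, Python scripts to look and compute and a shell command to move; the robot and the scene stay as the last step left them, time stands still between calls to the robot, and variables do not carry over. Pictures are saved under pics/ and viewed, at most 10 in all, crops included, and the job is handed in when it is done.

```bash
ls; mkdir -p pics; python3 - <<'E'
from plant import env,eyes
import cv2,numpy as np
for n in ("scene","side"):
    im=eyes.read_camera(n); cv2.imwrite(f"pics/{n}0.png",im[:,:,::-1])
    print(n,eyes.camera_info(n))
print(eyes.camera_info("wrist"))
o=env.get_obs();print(o)
E
```

```text
pics
scene {'fx': 503.3189331985808, 'fy': 503.3189331985808, 'cx': 323.3960591375128, 'cy': 237.33398659214163, 'distortion': array([-0.04633742,  0.        ,  0.        ,  0.        ,  0.        ]), 'extrinsics': array([[-0.64588133,  0.5207338 , -0.55827737,  1.26003451],
       [ 0.76320939,  0.42253022, -0.48885544,  0.60108835],
       [-0.01867449, -0.74182513, -0.67033331,  0.89915446],
       [ 0.        ,  0.        ,  0.        ,  1.        ]])}
side {'fx': 605.3518232915465, 'fy': 605.3518232915465, 'cx': 328.6500901636944, 'cy': 241.9228632749217, 'distortion': array([-0.12006921,  0.        ,  0.        ,  0.        ,  0.        ]), 'extrinsics': array([[-0.8089669 , -0.38709904,  0.44241032, -0.10230845],
       [-0.5878348 ,  0.53879654, -0.60344721,  0.98082903],
       [-0.00477531, -0.748233  , -0.66341885,  1.16832777],
       [ 0.        ,  0.        ,  0.        ,  1.        ]])}
{'fx': 342.08624370403874, 'fy': 342.08624370403874, 'cx': 325.37485049274466, 'cy': 238.2101332629402, 'distortion': array([-0.0563627,  0.       ,  0.       ,  0.       ,  0.       ])
[... 371 characters left out ...]
positions': array([-1.35001588e+00,  2.76507940e-01,  1.50596824e+00,  1.79766819e-05,
        1.36069922e+00, -1.21004631e-01]), 'dq': array([ 0.00102423, -0.0030025 , -0.00301494,  0.00142387,  0.00021533,
        0.00062021]), 'joint_efforts': array([ 2.77069747e-03, -4.05454409e+01, -2.37779564e+01,  7.04810349e-02,
        2.99019157e-02, -5.10561551e-05]), 'eef_pos': array([ 0.19261272, -0.5412571 ,  0.20472008]), 'ee_rot': array([-7.90824233e-04,  9.85433384e-01,  1.70060046e-01, -3.06851724e-05]), 'contact_force': array([-0.65425418, -0.30005764,  0.00770948]), 'torque': array([-1.27600382e-02,  6.77609674e-05, -6.11239314e-02]), 'grasp_force': 0.0, 'finger_gap': 0.09418050050728201}
```

View pics/scene0.png

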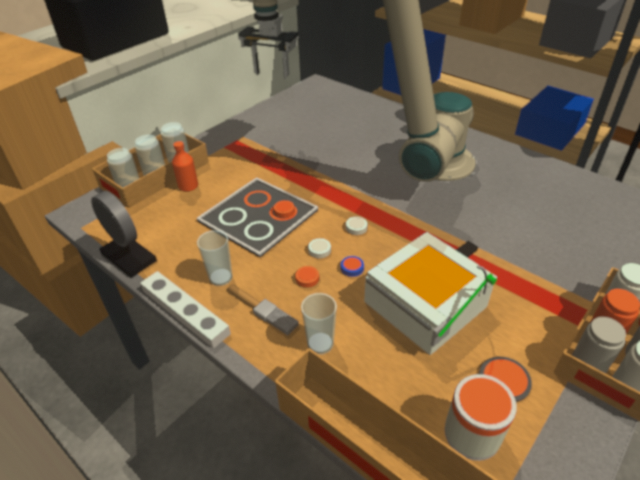

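View pics/side0.png

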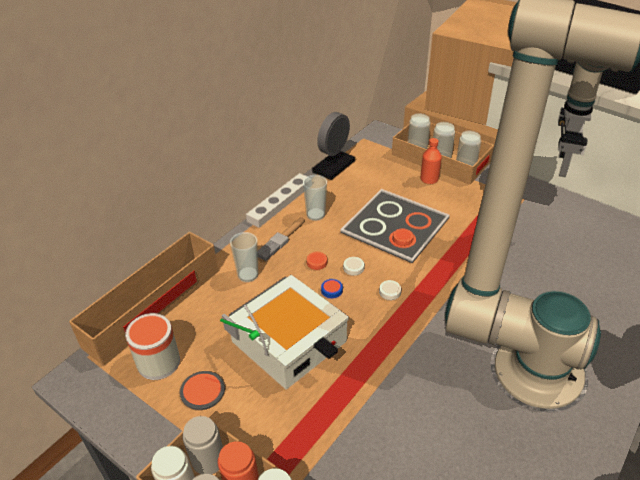

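The pictures show three caps between the tray (right) and the box (left).
- **Scene camera:** white caps at (357,226) and (319,247), the coral cap at (307,276), and the blue look-alike at (352,265). The tray is centred near (258,214). The tab is at (467,247) and the green peg at (491,279).
- **Side camera:** caps at (390,290), (354,267) and (317,261), the tab at (327,348), and the green peg near (228,321).

```bash
cat > h.py <<'E'
import numpy as np,cv2
from plant import env,eyes
from scipy.spatial.transform import Rotation as R
def Tcp(o=None):
    o=o or env.get_obs(); T=np.eye(4); q=np.array(o["ee_rot"])
    T[:3,:3]=R.from_quat(np.r_[q[1:],q[0]]).as_matrix(); T[:3,3]=o["eef_pos"]; return T
def cam(n,T=None):
    i=eyes.camera_info(n); K=np.array([[i["fx"],0,i["cx"]],[0,i["fy"],i["cy"]],[0,0,1.]])
    E=i["extrinsics"] if n!="wrist" else (Tcp() if T is None else T)@i["mount"]
    return K,np.array(i["distortion"]),E
def rays(c,uv):
    K,d,E=c; p=cv2.undistortPoints(np.array(uv,float).reshape(-1,1,2),K,d)[:,0]
    return E[:3,3],np.c_[p,np.ones(len(p))]@E[:3,:3].T
def plane(c,uv,z):
    o,r=rays(c,uv); return o+r*((z-o[2])/r[:,2])[:,None]
def proj(c,P):
    K,d,E=c; M=np.linalg.inv(E); return cv2.projectPoints(np.array(P,float).reshape(-1,1,3),cv2.Rodrigues(M[:3,:3])[0],M[:3,3],K,d)[0][:,0]
def tri(cs,uvs):
    A=np.zeros((3,3));b=np.zeros(3)
    for c,uv in zip(cs,uvs):
        o,r=rays(c,[uv]);r=r[0]/np.linalg.norm(r);Q=np.eye(3)-np.outer(r,r);A+=Q;b+=Q@o
    return np.linalg.solve(A,b)
def masks(im):
    h=cv2.cvtColor(im,cv2.COLOR_RGB2HSV);H,S,V=[h[...,i].astype(int) for i in range(3)]
    return dict(coral=((H<9)|(H>174))&(S>130)&(V>150),white=(S<50)&(V>150),green=(H>45)&(H<85)&(S>120)&(V>60),blue=(H>105)&(H<135)&(S>120),black=(V<45),amber=(H>10)&(H<22)&(S>200)&(V>180))
def blobs(m,mn=30,mx=20000):
    n,l,s,c=cv2.connectedComponentsWithStats(m.astype(np.uint8))
    return [(i,s[i],c[i],l==i) for i in range(1,n) if mn<=s[i,4]<=mx]
E
python3 - <<'E'
from h import *
np.set_printoptions(precision=4,suppress=True)
for n in("scene","side"):
    im=cv2.imread(f"pics/{n}0.png")[:,:,::-1];c=cam(n);M=masks(im)
    for k in("coral","white","green","black"):
        z={"coral":.018,"white":.018,"green":.13,"black":.09}[k]
        for i,s,ct,m in blobs(M[k],40,1500):
            p=plane(c,[ct],z)[0]
            if .15<p[0]<.9 and abs(p[1])<.6:
                (e,_,_)=cv2.minAreaRect(np.argwhere(m)[:,::-1].astype(np.float32))
                print(n,k,s[4],ct,s[:4],plane(c,[ct],z)[0],plane(c,[e],z)[0][:2])
E
```

```text
scene coral 406 [185.2266 168.7143] [174 145  23  45] [ 0.5541 -0.5827  0.018 ] [ 0.5494 -0.5909]
scene coral 72 [283.3611 205.2083] [277 200  14  11] [ 0.4942 -0.2164  0.018 ] [ 0.492  -0.2148]
scene coral 76 [287.8553 216.2632] [280 211  16  10] [ 0.5218 -0.173   0.018 ] [ 0.5238 -0.1732]
scene coral 1390 [522.3331 286.8662] [469 255  94  60] [0.3641 0.4335 0.018 ] [0.3646 0.4149]
scene coral 92 [351.337  263.2826] [344 258  16  11] [0.5556 0.0737 0.018 ] [0.5546 0.0735]
scene coral 56 [498.6607 430.7143] [491 425  18  10] [0.7276 0.5507 0.018 ] [0.7248 0.5524]
scene white 442 [254.1267 226.1606] [198 179 119  75] [ 0.6094 -0.2153  0.018 ] [ 0.5645 -0.2493]
scene white 48 [118.9583 210.3333] [114 207  11   8] [ 0.8043 -0.5654  0.018 ] [ 0.8042 -0.5655]
scene white 207 [232.5314 216.0048] [219 207  28  19] [ 0.6172 -0.293   0.018 ] [ 0.6173 -0.2931]
scene white 215 [356.1581 224.386 ] [346 218  21  14] [ 0.4312 -0.0067  0.018 ] [ 0.4322 -0.0065]
scene white 223 [258.1435 230.2018] [244 221  29  19] [ 0.6142 -0.1949  0.018 ] [ 0.6138 -0.1958]
scene white 269 [319.2268 246.4647] [309 
[... 2270 characters left out ...]
  19  17] [ 0.4286 -0.0081  0.018 ] [ 0.4292 -0.0104]
side white 278 [148.7878 333.7338] [125 313  46  36] [0.8253 0.4723 0.018 ] [0.8343 0.4672]
side white 78 [152.1026 375.8462] [139 370  27  10] [0.7223 0.5543 0.018 ] [0.7247 0.5538]
side white 271 [274.3395 474.8303] [259 469  32  11] [0.3361 0.5741 0.018 ] [0.337  0.5725]
side green 163 [242.454  328.8589] [220 319  40  21] [0.5744 0.386  0.13  ] [0.5833 0.3842]
side black 644 [333.2112 164.6506] [313 150  42  30] [ 0.8204 -0.3046  0.09  ] [ 0.8223 -0.3057]
side black 267 [325.5918 347.7228] [314 338  24  20] [0.4115 0.2943 0.09  ] [0.4112 0.2944]
side black 93 [301.3011 366.957 ] [294 359  16  17] [0.423  0.3685 0.09  ] [0.4228 0.3675]
```

```bash
python3 -m jog '[[0,0,-0.5,0,0,0.95,-0.5],[0,0,-0.5,0,0,0.95,-0.5],[0,0,-0.5,0,0,0.95,-0.5],[0.9,-0.9,0,0,0,0,-0.5],[0.9,-0.9,0,0,0,0,-0.5],[0.9,-0.9,0,0,0,0,-0.5],[0.9,-0.9,0,0,0,0,-0.5],[0.9,-0.9,0,0,0,0,-0.5],[0.9,-0.9,0,0,0,0,-0.5],[0.9,-0.9,0,0,0,0,-0.5],[0.9,-0.9,0,0,0,0,-0.5],[0.9,-0.9,0,0,0,0,-0.5],[0.9,-0.9,0,0,0,0,-0.5],[0.9,-0.9,0,0,0,0,-0.5],[0.9,-0.9,0,0,0,0,-0.5],[0.2,-0.7,0,0,0,0,-0.5],[0,-0.5,0,0,0,0,-0.5],[0,0,0,0,0,0,-0.5]]'
python3 - <<'E'
from h import *
T=Tcp();im=eyes.read_camera("wrist");cv2.imwrite("pics/w1.png",im[:,:,::-1]);np.save("w1T.npy",T);print(T)
E
```

```text
t: 1.6
eef_pos: [0.5222, -0.1789, 0.2501]
ee_rot: [-0.001, 1.0, 0.002, -0.001]
contact_force: [-0.4, 0.5, -0.1]
finger_gap: 0.0704
grasp_force: 0.0
[[ 0.99999326  0.00323524 -0.00173533  0.52223345]
 [ 0.00323816 -0.99999334  0.00168359 -0.17891118]
 [-0.00172987 -0.0016892  -0.99999708  0.25005303]
 [ 0.          0.          0.          1.        ]]
```

View pics/w1.png

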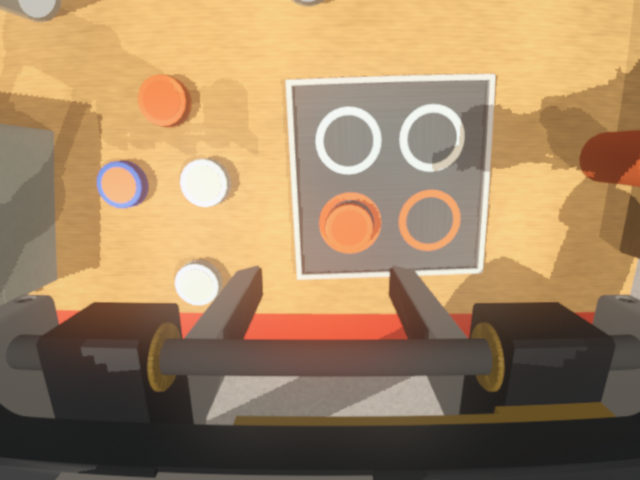

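The wrist view shows the tray with empty rings at (348,140), (432,137) and (430,220), and the finished cap at (349,226). The caps are coral at (163,100) and white at (204,183) and (196,284), with the blue look-alike at (122,184).

```bash
python3 - <<'E'
from h import *
np.set_printoptions(precision=4,suppress=True)
im=cv2.imread("pics/w1.png")[:,:,::-1];c=cam("wrist",np.load("w1T.npy"))
h=cv2.cvtColor(im,cv2.COLOR_RGB2HSV).astype(int)
M={"white":(h[...,1]<60)&(h[...,2]>185),"coral":((h[...,0]<12)|(h[...,0]>174))&(h[...,1]>135)&(h[...,2]>150)}
for name,m,u,v,z in [("W1","white",348,140,.008),("W2","white",432,137,.008),("C2","coral",430,220,.008),("done","coral",349,226,.026),("cc","coral",163,100,.018),("wm","white",204,183,.018),("wn","white",196,284,.018)]:
    s=np.zeros((480,640),bool);s[v-42:v+43,u-42:u+43]=1
    if name[0]=="w" or name=="cc": s[:]=0;s[v-32:v+33,u-32:u+33]=1
    mm=(M[m]&s).astype(np.uint8)
    cs,_=cv2.findContours(mm,cv2.RETR_EXTERNAL,cv2.CHAIN_APPROX_NONE)
    k=max(cs,key=len);P=plane(c,k[:,0],z)[:,:2].astype(np.float32)
    e=cv2.fitEllipse(cv2.convexHull(P)*1000);print(name,np.array(e[0]),np.array(e[1]),len(k))
E
```

```text
W1 [ 608.0893 -205.1353] [78.6885 78.7472] 189
W2 [ 612.0277 -304.6045] [77.7377 78.5169] 187Traceback (most recent call last):
  File "<stdin>", line 11, in <module>
ValueError: max() iterable argument is empty
```

```bash
python3 - <<'E'
from h import *
np.set_printoptions(precision=4,suppress=True)
im=cv2.imread("pics/w1.png")[:,:,::-1];c=cam("wrist",np.load("w1T.npy"))
h=cv2.cvtColor(im,cv2.COLOR_RGB2HSV).astype(int)
for u,v in [(430,193),(349,226),(163,95),(230,100),(204,183),(230,200)]:print(u,v,h[v,u])
M={"white":(h[...,1]<60)&(h[...,2]>185),"coral":((h[...,0]<14)|(h[...,0]>174))&(h[...,1]>125)&(h[...,2]>120)}
for name,m,u,v,z in [("C2","coral",430,220,.008),("cc","coral",163,100,.018),("wm","white",204,183,.018),("wn","white",196,284,.018)]:
    w=40 if name=="C2" else 32
    s=np.zeros((480,640),bool);s[v-w:v+w,u-w:u+w]=1
    mm=(M[m]&s).astype(np.uint8)
    cs,_=cv2.findContours(mm,cv2.RETR_EXTERNAL,cv2.CHAIN_APPROX_NONE)
    if not cs: print(name,"none");continue
    k=max(cs,key=len)
    for z in ([z] if name=="C2" else [z,.009]):
        P=plane(c,k[:,0],z)[:,:2].astype(np.float32)
        e=cv2.fitEllipse(cv2.convexHull(P)*1000);print(name,z,np.array(e[0]),np.array(e[1]),len(k))
E
```

```text
430 193 [ 13 139 244]
349 226 [ 11 156 247]
163 95 [ 11 162 247]
230 100 [ 18 126 230]
204 183 [ 30  11 248]
230 200 [ 18 113 244]
C2 0.008 [ 512.2429 -308.6884] [75.7162 75.8896] 168
cc 0.018 [653.05     6.4339] [57.1502 63.2039] 150
cc 0.009 [654.4057  10.4932] [58.3678 64.6019] 150
wm 0.018 [559.0135 -32.1563] [57.0885 58.2462] 135
wm 0.009 [558.2993 -28.9322] [58.3225 59.5349] 135
wn 0.018 [429.6337 -12.026 ] [57.6365 58.1724] 121
wn 0.009 [426.0742  -8.3638] [58.9019 59.4496] 121
```

```bash
python3 -m jog '[[-0.39,-0.71,0.62,0,0,0,-0.5],[-0.39,-0.71,0.62,0,0,0,-0.5],[-0.39,-0.71,0.62,0,0,0,-0.5],[-0.39,-0.71,0.62,0,0,0,-0.5],[-0.39,-0.71,0.62,0,0,0,-0.5],[-0.39,-0.71,0.62,0,0,0,-0.5],[-0.39,-0.71,0.62,0,0,0,-0.5],[-0.39,-0.71,0.62,0,0,0,-0.5],[0,0,0,0,0,0,-0.5],[0,0,0,0,0,0,-0.5]]' 12
cat > cap.py <<'E'
# find cap of given colour nearest to the TCP in wrist view
from h import *
import sys
np.set_printoptions(precision=4,suppress=True)
def find(col,z0=0.0,near=None,save=None):
    T=Tcp();im=eyes.read_camera("wrist");c=cam("wrist",T)
    if save: cv2.imwrite(save,im[:,:,::-1])
    h=cv2.cvtColor(im,cv2.COLOR_RGB2HSV).astype(int)
    m=(h[...,1]<60)&(h[...,2]>185) if col=="white" else ((h[...,0]<14)|(h[...,0]>174))&(h[...,1]>125)&(h[...,2]>120)
    near=T[:2,3] if near is None else near;out=[]
    cs,_=cv2.findContours(m.astype(np.uint8),cv2.RETR_EXTERNAL,cv2.CHAIN_APPROX_NONE)
    for k in cs:
        if len(k)<60: continue
        P=plane(c,k[:,0],z0+.018)[:,:2].astype(np.float32)*1000
        e=cv2.fitEllipse(cv2.convexHull(P));out.append((np.linalg.norm(np.array(e[0])/1000-near),np.array(e[0])/1000,np.array(e[1])))
    print("tcp",T[:3,3],"R",T[:2,0])
    for o in sorted(out,key=lambda o:o[0])[:2]: print("dist",o[0],"at",o[1],"axes mm",o[2], "tool d",(T[:2,:2].T@(o[1]-T[:2,3])))
if __name__=="__main__": find(sys.argv[1],float(sys.argv[2]),None,sys.argv[3])
E
python3 cap.py white 0 pics/w2.png
```

```text
t: 2.48
eef_pos: [0.4278, -0.0122, 0.1012]
ee_rot: [0.0, 1.0, 0.0, -0.001]
contact_force: [0.9, -0.3, 0.1]
finger_gap: 0.0705
grasp_force: 0.0
tcp [ 0.4278 -0.0122  0.1012] R [1. 0.]
dist 0.0015587508968080944 at [ 0.4287 -0.0109] axes mm [56.3054 57.3616] tool d [ 0.0009 -0.0013]
dist 0.1309884845590917 at [ 0.5575 -0.0305] axes mm [56.3252 58.4701] tool d [0.1297 0.0183]
```

View pics/w2.png

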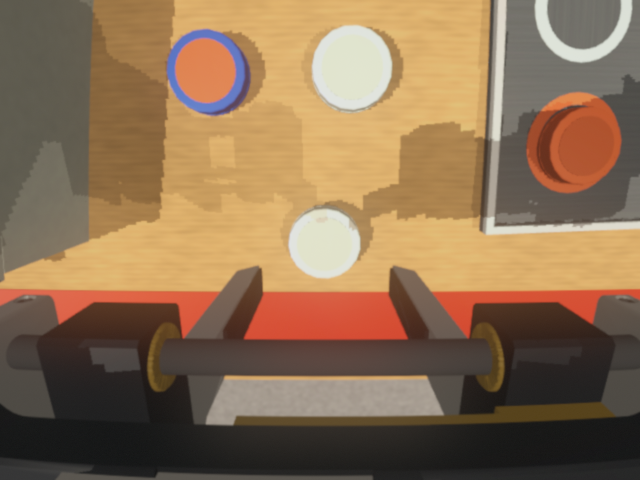

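The cap is centred between the fingers at (325,242), with its neighbours clear.

```bash
python3 -m jog '[[0.03,-0.04,0.8,0,0,0,-0.5],[0,0,0.8,0,0,0,-0.5],[0,0,0.8,0,0,0,-0.5],[0,0,0.5,0,0,0,-0.5],[0,0,0.27,0,0,0,-0.5],[0,0,0,0,0,0,-0.5],[0,0,0,0,0,0,0.2],[0,0,0,0,0,0,1],[0,0,0,0,0,0,1],[0,0,0,0,0,0,1],[0,0,0,0,0,0,1],[0,0,-0.4,0,0,0,1],[0,0,-0.8,0,0,0,1],[0,0,-0.9,0,0,0,1],[0,0,-0.5,0,0,0,1]]' 12; python3 - <<'E'
from h import *
T=Tcp();print(T[:3,3], (T[:3,:3].T@(np.array([.612,-.3046,.085])-T[:3,3]))/.03)
E
```

```text
t: 3.78
eef_pos: [0.431, -0.0101, 0.0869]
ee_rot: [0.0, 1.0, 0.0, 0.001]
contact_force: [-0.0, -0.6, -0.6]
finger_gap: 0.0576
grasp_force: 12.0
[ 0.43099445 -0.01014364  0.08687007] [6.03208969 9.81593421 0.08334761]
```

```bash
python3 -m jog '[[0.5,0.82,0,0,0,0,1],[0.5,0.82,0,0,0,0,1],[0.5,0.82,0,0,0,0,1],[0.5,0.82,0,0,0,0,1],[0.5,0.82,0,0,0,0,1],[0.5,0.82,0,0,0,0,1],[0.5,0.82,0,0,0,0,1],[0.5,0.82,0,0,0,0,1],[0.5,0.82,0,0,0,0,1],[0.5,0.82,0,0,0,0,1],[0.5,0.82,0,0,0,0,1],[0.5,0.8,0,0,0,0,1],[0,0,0,0,0,0,1],[0,0,0,0,0,0,1]]'; python3 cap.py white 0.08 pics/w3.png; python3 - <<'E'
from h import *
T=Tcp();print(T[:3,3], (T[:3,:3].T@(np.array([.612,-.3046,.014])-T[:3,3]))/.03)
E
```

```text
t: 4.95
eef_pos: [0.6102, -0.3056, 0.0839]
ee_rot: [-0.0, 1.0, -0.001, -0.0]
contact_force: [-0.4, 0.4, 0.1]
finger_gap: 0.0573
grasp_force: 12.0
tcp [ 0.6102 -0.3056  0.0839] R [ 1.     -0.0015]
dist 0.00837897359111745 at [ 0.6021 -0.3037] axes mm [37.9777 55.8581] tool d [-0.0082 -0.0019]
dist 0.02612188080325702 at [ 0.6363 -0.3051] axes mm [49.7773 49.9562] tool d [ 0.0261 -0.0006]
[ 0.60944668 -0.30435726  0.08393249] [0.08866417 0.01145643 2.3309364 ]
```

View pics/w3.png

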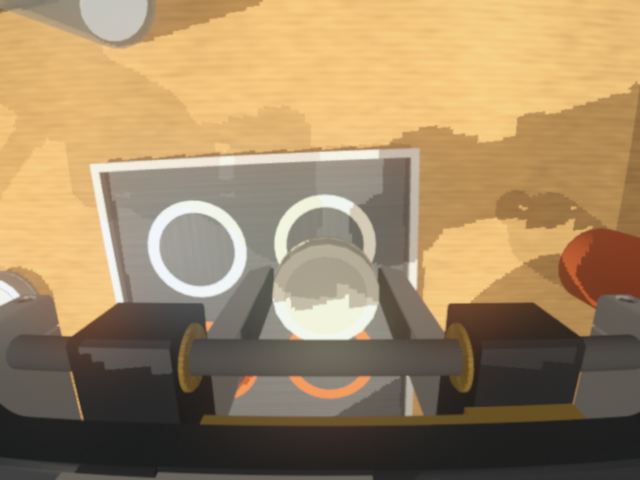

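The held cap is at about (327,290) between the fingers, with the target ring behind it at (325,243). I'll compare the cap's outline with where it should be in the fingers.

```bash
python3 - <<'E'
from h import *
T=Tcp();c=cam("wrist",T);a=np.linspace(0,6.28,60)
for dz,n in((-.013,"top"),(.005,"bot")):
    P=np.array([(T@[.029*np.cos(t),.029*np.sin(t),dz,1])[:3] for t in a]);p=proj(c,P);print(n,p.min(0),p.max(0))
E
```

```text
top [269.60767543 238.25564839] [381.57789587 342.64771888]
bot [274.58550496 230.47134453] [376.52317194 326.48746433]
```

```bash
python3 -m jog '[[0.07,0,0.6,0,0,0,1],[0.07,0,0.7,0,0,0,1],[0,0,0.6,0,0,0,1],[0,0,0.3,0,0,0,1],[0,0,0.11,0,0,0,1],[0,0,0,0,0,0,1],[0,0,0,0,0,0,1],[0,0,0,0,0,0,-0.4],[0,0,0,0,0,0,-0.4],[0,0,0,0,0,0,-0.4],[0,0,-0.5,0,0,0,-0.5],[0,0,-0.8,0,0,0,-0.5],[0,0,-0.9,0,0,0,-0.5],[0,0,-0.8,0,0,0,-0.5],[0,0,0,0,0,0,-0.5],[0,0,0,0,0,0,-0.5]]'; python3 cap.py white 0.008 pics/w4.png; python3 - <<'E'
from h import *
T=Tcp();c=cam("wrist",T);im=cv2.imread("pics/w4.png")[:,:,::-1]
print((T[:3,:3].T@(np.array([.558,-.030,.10])-T[:3,3]))/.03)
E
```

```text
t: 6.33
eef_pos: [0.6152, -0.3055, 0.107]
ee_rot: [0.001, 1.0, -0.0, 0.002]
contact_force: [-0.7, 0.5, -0.7]
finger_gap: 0.0705
grasp_force: 0.0
tcp [ 0.6152 -0.3055  0.107 ] R [ 1.     -0.0002]
dist 0.0016177522798176177 at [ 0.6167 -0.3048] axes mm [73.0421 73.4589] tool d [ 0.0015 -0.0007]
dist 0.05181915479201689 at [ 0.6252 -0.2546] axes mm [187.5016 251.9667] tool d [ 0.0099 -0.0509]
[-1.87200444 -9.16026237  0.17292519]
```

View pics/w4.png

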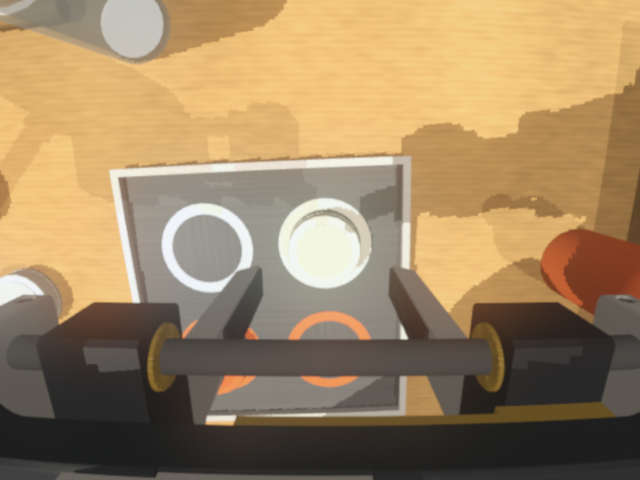

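The cap lies inside the white ring at (325,245). I'll check its offset numerically: brighter cap top against ring outline.

```bash
python3 - <<'E'
from h import *
T=Tcp();c=cam("wrist",T);im=cv2.imread("pics/w4.png")
g=cv2.cvtColor(im,cv2.COLOR_BGR2HSV)
print("row down 325:",[tuple(g[v,325]) for v in range(192,292,3)])
print("col:",[tuple(g[248,u]) for u in range(274,376,3)])
for n,P in(("cap top",[.612,-.3046,.026]),("cap bot",[.612,-.3046,.008])):
    for r in ((.029,.039) if "bot" in n else (.029,)):
        a=np.linspace(0,6.28,60);p=proj(c,np.array(P)+np.c_[r*np.cos(a),r*np.sin(a),0*a]);print(n,r,p.min(0),p.max(0))
E
```

```text
row down 325: [(np.uint8(22), np.uint8(29), np.uint8(158)), (np.uint8(23), np.uint8(27), np.uint8(160)), (np.uint8(38), np.uint8(10), np.uint8(211)), (np.uint8(50), np.uint8(6), np.uint8(246)), (np.uint8(51), np.uint8(7), np.uint8(247)), (np.uint8(45), np.uint8(8), np.uint8(245)), (np.uint8(27), np.uint8(29), np.uint8(161)), (np.uint8(24), np.uint8(41), np.uint8(154)), (np.uint8(26), np.uint8(27), np.uint8(226)), (np.uint8(31), np.uint8(24), np.uint8(244)), (np.uint8(32), np.uint8(21), np.uint8(244)), (np.uint8(30), np.uint8(23), np.uint8(241)), (np.uint8(35), np.uint8(24), np.uint8(247)), (np.uint8(35), np.uint8(24), np.uint8(247)), (np.uint8(35), np.uint8(23), np.uint8(247)), (np.uint8(35), np.uint8(23), np.uint8(247)), (np.uint8(35), np.uint8(23), np.uint8(247)), (np.uint8(34), np.uint8(23), np.uint8(247)), (np.uint8(35), np.uint8(24), np.uint8(247)), (np.uint8(35), np.uint8(24), np.uint8(247)), (np.uint8(34), np.uint8(24), np.uint8(247)), (np.uint8(35), np.uint8(24), np.uint8(247)), (np.uint8(34), np.uint8(24), np.uint8(247)), (np.uint8(35), np.uint8(24), np.uint8(247)), (np.uint
[... 1479 characters left out ...]
.uint8(34), np.uint8(23), np.uint8(246)), (np.uint8(34), np.uint8(23), np.uint8(246)), (np.uint8(35), np.uint8(24), np.uint8(247)), (np.uint8(41), np.uint8(11), np.uint8(247)), (np.uint8(51), np.uint8(7), np.uint8(247)), (np.uint8(42), np.uint8(10), np.uint8(245)), (np.uint8(21), np.uint8(36), np.uint8(212)), (np.uint8(21), np.uint8(37), np.uint8(216)), (np.uint8(21), np.uint8(37), np.uint8(215)), (np.uint8(30), np.uint8(12), np.uint8(218)), (np.uint8(24), np.uint8(25), np.uint8(152))]
cap top 0.029 [288.04043052 212.19753191] [362.26440322 283.8359751 ]
cap bot 0.029 [290.3134729  208.59318531] [359.98230156 276.11087949]
cap bot 0.039 [278.29960415 196.27935199] [371.99365757 287.08286308]
```

The ring and cap edges agree with prediction to about 1 px, so the cap is centred. Next is the middle white cap.

```bash
python3 -m jog '[[-0.2,-0.92,0,0,0,0,-0.5],[-0.2,-0.92,0,0,0,0,-0.5],[-0.2,-0.92,0,0,0,0,-0.5],[-0.2,-0.92,0,0,0,0,-0.5],[-0.2,-0.92,0,0,0,0,-0.5],[-0.2,-0.92,0,0,0,0,-0.5],[-0.2,-0.92,0,0,0,0,-0.5],[-0.2,-0.92,0,0,0,0,-0.5],[-0.2,-0.92,0,0,0,0,-0.5],[-0.1,-0.9,0.2,0,0,0,-0.5],[0,0,0,0,0,0,-0.5],[0,0,0,0,0,0,-0.5]]'; python3 cap.py white 0 pics/w5.png;python3 cap.py white 0 pics/w5b.png
```

```text
t: 7.38
eef_pos: [0.5556, -0.0281, 0.0974]
ee_rot: [-0.0, 1.0, 0.001, -0.002]
contact_force: [0.5, 0.1, -0.1]
finger_gap: 0.0703
grasp_force: 0.0
tcp [ 0.5556 -0.0281  0.0974] R [1.     0.0024]
dist 0.0046259805589923325 at [ 0.5594 -0.0308] axes mm [56.8148 57.9392] tool d [0.0038 0.0026]
dist 0.1009402666134655 at [0.5581 0.0728] axes mm [56.8029 58.9122] tool d [ 0.0027 -0.1009]
tcp [ 0.5564 -0.0293  0.0979] R [1.     0.0011]
dist 0.003398660515050763 at [ 0.5595 -0.0308] axes mm [56.8037 57.9754] tool d [0.003  0.0015]
dist 0.10207506236467678 at [0.5634 0.0726] axes mm [60.8173 69.0453] tool d [ 0.0071 -0.1018]
```

```bash
python3 -m jog '[[0.11,0.06,0.8,0,0,0,-0.5],[0,0,0.8,0,0,0,-0.5],[0,0,0.7,0,0,0,-0.5],[0,0,0.5,0,0,0,-0.5],[0,0,0.26,0,0,0,-0.5],[0,0,0,0,0,0,-0.5],[0,0,0,0,0,0,0.2],[0,0,0,0,0,0,1],[0,0,0,0,0,0,1],[0,0,0,0,0,0,1],[0,0,0,0,0,0,1]]' 12; python3 -m jog '[[0,0,-0.4,0,0,0,1],[0,0,-0.8,0,0,0,1],[0,0,-0.9,0,0,0,1],[0,0,-0.5,0,0,0,1],[0.23,0.83,0,0,0,0,1],[0.23,0.83,0,0,0,0,1],[0.23,0.83,0,0,0,0,1],[0.23,0.83,0,0,0,0,1],[0.23,0.83,0,0,0,0,1],[0.23,0.83,0,0,0,0,1],[0.23,0.83,0,0,0,0,1],[0,0,0,0,0,0,1],[0,0,0,0,0,0,1]]';  python3 - <<'E'
from h import *
import time
L=[]
for i in range(4):
    L.append(Tcp()); im=eyes.read_camera("wrist")
T=np.mean(L,0);cv2.imwrite("pics/w6.png",im[:,:,::-1]);print(T[:3,3], (T[:3,:3].T@(np.array([.608,-.2051,.014])-T[:3,3]))/.03)
c=cam("wrist",T);a=np.linspace(0,6.28,60)
for dz,n in((-.012,"top"),(.006,"bot")):
    P=np.array([(T@[.029*np.cos(t),.029*np.sin(t),dz,1])[:3] for t in a]);p=proj(c,P);print(n,p.min(0),p.max(0))
h=cv2.cvtColor(im,cv2.COLOR_RGB2HSV)
print([tuple(map(int,h[v,327,1:])) for v in range(222,350,4)])
E
```

```text
t: 8.4
eef_pos: [0.5615, -0.0315, 0.0085]
ee_rot: [0.0, 1.0, -0.0, 0.001]
contact_force: [-0.1, -0.5, 1.8]
finger_gap: 0.0577
grasp_force: 12.0
t: 9.48
eef_pos: [0.609, -0.2066, 0.0855]
ee_rot: [-0.0, 1.0, -0.001, 0.0]
contact_force: [0.0, 0.4, -0.5]
finger_gap: 0.0577
grasp_force: 12.0
[ 0.60852986 -0.20522461  0.08543341] [-0.0165251  -0.00257583  2.38112363]
top [269.90827351 237.77979858] [381.27056188 341.67062996]
bot [274.83508186 230.07980653] [376.26774395 325.66864907]
[(22, 149), (22, 149), (22, 150), (28, 148), (45, 147), (44, 149), (39, 184), (40, 183), (42, 182), (44, 169), (42, 169), (44, 170), (44, 170), (44, 170), (43, 171), (43, 171), (43, 171), (43, 171), (42, 171), (41, 199), (25, 238), (23, 244), (23, 244), (24, 244), (24, 244), (24, 244), (24, 244), (24, 244), (11, 247), (11, 238), (51, 111), (50, 113)]
```

```bash
python3 -m jog '[[0.03,0,0.6,0,0,0,1],[0,0,0.7,0,0,0,1],[0,0,0.6,0,0,0,1],[0,0,0.3,0,0,0,1],[0,0,0.13,0,0,0,1],[0,0,0,0,0,0,1],[0,0,0,0,0,0,1],[0,0,0,0,0,0,-0.4],[0,0,0,0,0,0,-0.4],[0,0,0,0,0,0,-0.4],[0,0,-0.5,0,0,0,-0.5],[0,0,-0.8,0,0,0,-0.5],[0,0,-0.9,0,0,0,-0.5],[0,0,-0.8,0,0,0,-0.5],[0,0,0,0,0,0,-0.5],[0,0,0,0,0,0,-0.5]]';  python3 - <<'E'
from h import *
np.set_printoptions(precision=4,suppress=True)
L=[]
for i in range(3):
    L.append(Tcp()); im=eyes.read_camera("wrist")
T=np.mean(L,0);cv2.imwrite("pics/w7.png",im[:,:,::-1]);c=cam("wrist",T)
h=cv2.cvtColor(im,cv2.COLOR_RGB2HSV)
print(T[:3,3],"to coral",(T[:3,:3].T@(np.array([.650,.014,.10])-T[:3,3]))/.03)
a=np.linspace(0,6.28,60)
for n,P,r in(("cap top",[.608,-.2051,.026],.029),("ring",[.608,-.2051,.008],.039)):
    p=proj(c,np.array(P)+np.c_[r*np.cos(a),r*np.sin(a),0*a]);print(n,p.min(0),p.max(0),p.mean(0))
m=(h[...,1]<33)&(h[...,2]>232)
ct=proj(c,[[.608,-.2051,.026]])[0].astype(int)
s=m[ct[1]-60:ct[1]+60,ct[0]-60:ct[0]+60].astype(np.uint8)
k=max(cv2.findContours(s,cv2.RETR_EXTERNAL,cv2.CHAIN_APPROX_NONE)[0],key=len);e=k[:,0]+ct-60
print("white extent",e.min(0),e.max(0))
print([tuple(map(int,h[v,ct[0],1:])) for v in range(192,292,3)])
print([tuple(map(int,h[ct[1],u,1:])) for u in range(274,376,3)])
E
```

```text
t: 11.02
eef_pos: [0.6108, -0.2061, 0.1072]
ee_rot: [0.001, 1.0, -0.0, 0.002]
contact_force: [-0.0, -0.1, 0.3]
finger_gap: 0.0704
grasp_force: 0.0
[ 0.6098 -0.2056  0.1058] to coral [ 1.3388 -7.3214  0.1899]
cap top [287.6836 211.7324] [361.788  283.2916] [324.7377 247.4138]
ring [277.975  195.8759] [371.5263 286.5822] [324.7537 241.2502]
white extent [280 196] [366 284]
[(28, 154), (10, 213), (6, 240), (6, 240), (12, 238), (32, 160), (44, 158), (32, 210), (24, 237), (24, 236), (33, 230), (35, 232), (25, 238), (24, 241), (24, 241), (23, 240), (24, 240), (24, 240), (24, 240), (24, 240), (24, 240), (24, 240), (24, 240), (24, 240), (24, 240), (24, 240), (23, 239), (23, 239), (11, 240), (10, 241), (10, 240), (10, 221), (26, 146), (28, 146)]
[(29, 150), (27, 150), (8, 231), (11, 240), (24, 238), (15, 227), (5, 241), (5, 241), (20, 241), (24, 241), (24, 241), (24, 241), (24, 241), (23, 240), (24, 241), (23, 240), (24, 240), (24, 241), (24, 241), (23, 240), (23, 240), (24, 240), (24, 240), (24, 240), (23, 240), (23, 240), (23, 240), (10, 241), (8, 241), (16, 230), (37, 209), (38, 209), (34, 209), (26, 140)]
```

The second white cap is centred too. Now the coral cap.

```bash
python3 -m jog '[[0.17,-0.92,0,0,0,0,-0.5],[0.17,-0.92,0,0,0,0,-0.5],[0.17,-0.92,0,0,0,0,-0.5],[0.17,-0.92,0,0,0,0,-0.5],[0.17,-0.92,0,0,0,0,-0.5],[0.17,-0.92,0,0,0,0,-0.5],[0.17,-0.92,0.1,0,0,0,-0.5],[0.15,-0.92,0.1,0,0,0,-0.5],[0,0,0,0,0,0,-0.5],[0,0,0,0,0,0,-0.5]]'; python3 cap.py coral 0 pics/w8.png;python3 cap.py coral 0 pics/w8b.png
```

```text
t: 12.0
eef_pos: [0.6489, 0.0166, 0.0975]
ee_rot: [0.0, 1.0, 0.001, -0.002]
contact_force: [-0.9, -1.1, -0.4]
finger_gap: 0.0704
grasp_force: 0.0
tcp [0.6489 0.0166 0.0975] R [1.     0.0026]
dist 0.009277171980917823 at [0.6562 0.0109] axes mm [55.633  58.6924] tool d [0.0073 0.0057]
dist 0.045957076689885 at [ 0.6654 -0.0263] axes mm [10.6565 76.1122] tool d [0.0163 0.043 ]
tcp [0.6491 0.0154 0.098 ] R [1.     0.0011]
dist 0.008510845040854247 at [0.6564 0.0109] axes mm [55.5365 58.5044] tool d [0.0072 0.0045]
dist 0.046235343449897395 at [ 0.6535 -0.0307] axes mm [ 8.5341 52.077 ] tool d [0.0044 0.046 ]
```

View pics/w8.png

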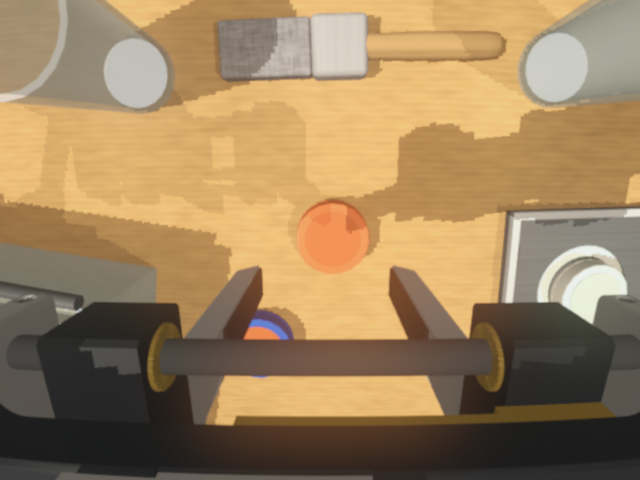

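```bash
python3 -m jog '[[0.2,0.17,0.8,0,0,0,-0.5],[0,0,0.8,0,0,0,-0.5],[0,0,0,0,0,0,-0.5],[0,0,0,0,0,0,-0.5]]' 12; python3 - <<'E'
from h import *
T=Tcp();im=eyes.read_camera("wrist");cv2.imwrite("pics/w9.png",im[:,:,::-1]);c=cam("wrist",T);print(T[:3,3])
h=cv2.cvtColor(im,cv2.COLOR_RGB2HSV)
a=np.linspace(0,6.28,60)
for dz in (.018,0):
    p=proj(c,np.array([T[0,3],T[1,3],dz])+np.c_[.029*np.cos(a),.029*np.sin(a),0*a]);print(dz,p.min(0),p.max(0))
x,y=p.mean(0).astype(int)
print(y,[(v,)+tuple(map(int,h[v,x])) for v in range(y-75,y+90,5)])
E
```

```text
t: 12.43
eef_pos: [0.6545, 0.0088, 0.0502]
ee_rot: [0.0, 1.0, -0.001, -0.002]
contact_force: [0.7, 0.4, 0.2]
finger_gap: 0.0705
grasp_force: 0.0
[0.65453592 0.00879832 0.05020332]
0.018 [280.62540484 220.95772662] [370.40255255 306.43314799]
0 [283.88966053 215.85539169] [367.08674125 295.57513591]
255 [(180, 18, 129, 222), (185, 18, 130, 219), (190, 18, 130, 222), (195, 18, 129, 222), (200, 18, 130, 220), (205, 18, 129, 219), (210, 18, 130, 219), (215, 16, 142, 172), (220, 10, 179, 154), (225, 10, 176, 188), (230, 10, 179, 187), (235, 10, 179, 175), (240, 10, 181, 175), (245, 10, 181, 178), (250, 10, 179, 201), (255, 10, 181, 201), (260, 11, 175, 222), (265, 11, 167, 243), (270, 11, 168, 243), (275, 11, 168, 243), (280, 11, 168, 244), (285, 12, 168, 244), (290, 12, 168, 244), (295, 12, 168, 244), (300, 13, 159, 244), (305, 15, 142, 242), (310, 18, 127, 235), (315, 18, 128, 237), (320, 18, 128, 238), (325, 18, 126, 237), (330, 18, 125, 241), (335, 18, 124, 240), (340, 13, 137, 141)]
```

View pics/w9.png

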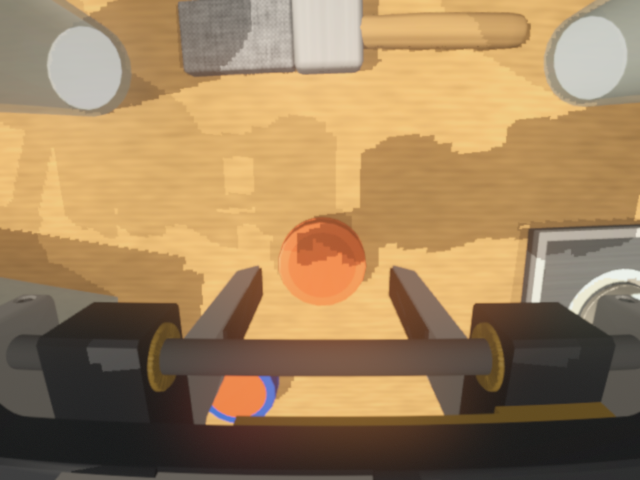

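The coral cap spans rows 216–306, matching the prediction, so it is aligned with the fingers.

```bash
python3 -m jog '[[0,0,0.7,0,0,0,-0.5],[0,0,0.5,0,0,0,-0.5],[0,0,0.24,0,0,0,-0.5],[0,0,0,0,0,0,-0.5],[0,0,0,0,0,0,0.2],[0,0,0,0,0,0,1],[0,0,0,0,0,0,1],[0,0,0,0,0,0,1],[0,0,0,0,0,0,1],[0,0,-0.4,0,0,0,1],[0,0,-0.8,0,0,0,1],[0,0,-0.9,0,0,0,1],[0,0,-0.5,0,0,0,1]]' 12; python3 -m jog '[[-0.395,0.885,0,0,0,0,1],[-0.395,0.885,0,0,0,0,1],[-0.395,0.885,0,0,0,0,1],[-0.395,0.885,0,0,0,0,1],[-0.395,0.885,0,0,0,0,1],[-0.395,0.885,0,0,0,0,1],[-0.395,0.885,0,0,0,0,1],[-0.395,0.885,0,0,0,0,1],[-0.395,0.885,0,0,0,0,1],[-0.395,0.885,0,0,0,0,1],[-0.395,0.885,0,0,0,0,1],[-0.395,0.885,0,0,0,0,1],[0,0,0,0,0,0,1],[0,0,0,0,0,0,1]]'
python3 - <<'E'
from h import *
L=[]
for i in range(4):
    L.append(Tcp()); im=eyes.read_camera("wrist")
T=np.mean(L,0);cv2.imwrite("pics/w10.png",im[:,:,::-1]);print(T[:3,3], (T[:3,:3].T@(np.array([.5122,-.3087,.0155])-T[:3,3]))/.03)
c=cam("wrist",T);a=np.linspace(0,6.28,60)
for dz,n in((-.012,"top"),(.006,"bot")):
    P=np.array([(T@[.029*np.cos(t),.029*np.sin(t),dz,1])[:3] for t in a]);p=proj(c,P);print(n,p.min(0),p.max(0))
h=cv2.cvtColor(im,cv2.COLOR_RGB2HSV)
print([(v,)+tuple(map(int,h[v,327])) for v in range(218,360,4)])
E
```

```text
t: 13.57
eef_pos: [0.6572, 0.0101, 0.0896]
ee_rot: [0.0, 1.0, -0.0, 0.002]
contact_force: [0.8, 0.3, 0.5]
finger_gap: 0.0575
grasp_force: 12.0
t: 14.73
eef_pos: [0.5132, -0.3095, 0.0868]
ee_rot: [-0.0, 1.0, -0.002, 0.0]
contact_force: [-0.3, -1.1, -0.2]
finger_gap: 0.0575
grasp_force: 12.0
[ 0.51367091 -0.30821263  0.08670365] [-0.0494601   0.0176256   2.37343602]
top [269.90738551 237.77895055] [381.2699763  341.67011905]
bot [274.83426376 230.07900811] [376.26717165 325.66813009]
[(218, 18, 31, 122), (222, 17, 33, 122), (226, 15, 33, 122), (230, 14, 35, 123), (234, 10, 72, 120), (238, 7, 171, 118), (242, 8, 176, 132), (246, 8, 180, 156), (250, 8, 185, 156), (254, 8, 182, 151), (258, 8, 183, 142), (262, 8, 185, 142), (266, 8, 185, 142), (270, 8, 187, 142), (274, 8, 187, 143), (278, 8, 189, 143), (282, 8, 185, 143), (286, 8, 187, 143), (290, 8, 189, 143), (294, 8, 186, 156), (298, 9, 186, 170), (302, 10, 178, 212), (306, 10, 176, 216), (310, 10, 177, 216), (314, 10, 176, 216), (318, 10, 176, 216), (322, 10, 176, 216), (326, 10, 177, 216), (330, 11, 178, 216), (334, 12, 171, 216), (338, 12, 171, 206), (342, 9, 110, 79), (346, 8, 100, 82), (350, 9, 93, 82), (354, 9, 88, 84), (358, 9, 83, 83)]
```

```bash
python3 -m jog '[[0,0,0.6,0,0,0,1],[0,0,0.7,0,0,0,1],[0,0,0.6,0,0,0,1],[0,0,0.3,0,0,0,1],[0,0,0.17,0,0,0,1],[0,0,0,0,0,0,1],[0,0,0,0,0,0,1],[0,0,0,0,0,0,-0.4],[0,0,0,0,0,0,-0.4],[0,0,0,0,0,0,-0.4],[0,0,-0.5,0,0,0,-0.5],[0,0,-0.8,0,0,0,-0.5],[0,0,-0.9,0,0,0,-0.5],[0,0,-0.8,0,0,0,-0.5],[-0.6,0,-0.8,0,0,0,-0.5],[-0.6,0,-0.8,0,0,0,-0.5],[-0.6,0,-0.8,0,0,0,-0.5],[0,0,0,0,0,0,-0.5],[0,0,0,0,0,0,-0.5]]'
python3 - <<'E'
from h import *
L=[]
for i in range(2):
    L.append(Tcp()); im=eyes.read_camera("wrist")
T=np.mean(L,0);cv2.imwrite("pics/w11.png",im[:,:,::-1]);print(T[:3,3])
b=eyes.read_camera("scene");cv2.imwrite("pics/scene1.png",b[:,:,::-1]);b=eyes.read_camera("side");cv2.imwrite("pics/side1.png",b[:,:,::-1])
c=cam("wrist",T);a=np.linspace(0,6.28,60)
for n,P,r in(("cap top",[.5122,-.3087,.026],.029),("ring",[.5122,-.3087,.008],.039)):
    p=proj(c,np.array(P)+np.c_[r*np.cos(a),r*np.sin(a),0*a]);print(n,p.min(0),p.max(0),p.mean(0))
E
```

```text
t: 16.52
eef_pos: [0.4601, -0.3091, 0.1791]
ee_rot: [0.001, 1.0, -0.001, 0.002]
contact_force: [-0.0, -0.0, 0.7]
finger_gap: 0.0705
grasp_force: 0.0
[ 0.45999538 -0.30885887  0.17835009]
cap top [294.42477085 142.4517028 ] [355.23185847 204.03740758] [324.8297547  173.05336595]
ring [286.02969215 132.67196128] [363.59187537 211.29284406] [324.81347688 171.83800743]
```

View pics/w11.png

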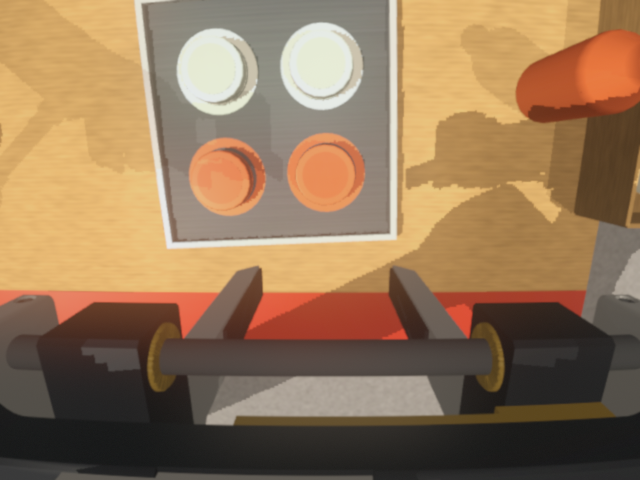

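All four caps sit flat on their own rings: white at (213,70) and (321,65), coral at (226,176) and (325,172). The new coral cap matches the predicted centre. Next I'll measure the lamp box from above.

```bash
python3 -m jog '[[0,-0.5,-0.6,0,0,0,-0.5],[0,-0.9,-0.6,0,0,0,-0.5],[0,-0.95,-0.6,0,0,0,-0.5],[0,-0.95,-0.6,0,0,0,-0.5],[-0.1,-0.95,-0.6,0,0,0,-0.5],[-0.1,-0.95,-0.6,0,0,0,-0.5],[-0.2,-0.95,-0.4,0,0,0,-0.5],[-0.2,-0.95,0,0,0,0,-0.5],[-0.2,-0.95,0,0,0,0,-0.5],[-0.2,-0.95,0,0,0,0,-0.5],[-0.2,-0.95,0,0,0,0,-0.5],[-0.2,-0.95,0,0,0,0,-0.5],[-0.2,-0.95,0,0,0,0,-0.5],[-0.2,-0.95,0,0,0,0,-0.5],[-0.2,-0.95,0,0,0,0,-0.5],[-0.2,-0.95,0,0,0,0,-0.5],[-0.2,-0.95,0,0,0,0,-0.5],[-0.2,-0.95,0,0,0,0,-0.5],[-0.2,-0.95,0,0,0,0,-0.5],[-0.2,-0.95,0,0,0,0,-0.5]]'
python3 -m jog '[[0,0,0,0,0,0,-0.5],[0,0,0,0,0,0,-0.5]]'
python3 - <<'E'
from h import *
np.set_printoptions(precision=4,suppress=True)
L=[]
for i in range(4):
    L.append(Tcp()); im=eyes.read_camera("wrist")
T=np.mean(L,0);cv2.imwrite("pics/w12.png",im[:,:,::-1]);np.save("w12T.npy",T);print(T)
E
```

```text
t: 18.38
eef_pos: [0.3692, 0.2484, 0.296]
ee_rot: [0.0, 1.0, 0.0, -0.001]
contact_force: [-0.0, 1.0, -0.2]
finger_gap: 0.0703
grasp_force: 0.0
t: 18.55
eef_pos: [0.3694, 0.2478, 0.2959]
ee_rot: [0.001, 1.0, 0.002, -0.001]
contact_force: [0.2, -0.2, 0.7]
finger_gap: 0.0705
grasp_force: 0.0
[[ 1.      0.0012 -0.0017  0.3698]
 [ 0.0012 -1.     -0.0016  0.2467]
 [-0.0017  0.0016 -1.      0.2962]
 [ 0.      0.      0.      1.    ]]
```

View pics/w12.png

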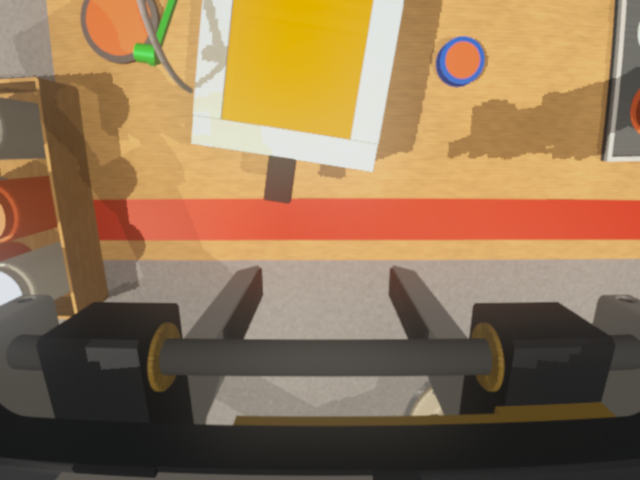

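The cover's front corners are at (192,142) and (374,170). The tab ends around (279,202), and the green peg is at (147,53) with its outer end near (134,53).

```bash
python3 - <<'E'
from h import *
np.set_printoptions(precision=4,suppress=True)
T=np.load("w12T.npy");c=cam("wrist",T);im=cv2.imread("pics/w12.png")[:,:,::-1]
C=plane(c,[[192,142],[374,170],[220,121],[352,139]],.097);print("corners",C[:,:2],np.linalg.norm(C[0]-C[1]))
d=C[0]-C[1];print("yaw from front",np.arctan2(-d[0],d[1]))
h=cv2.cvtColor(im,cv2.COLOR_RGB2HSV).astype(int)
# right edge of cover: transition from white, several rows
w=(h[...,1]<60)&(h[...,2]>180)
for v in range(20,160,20): print(v,np.where(w[v,340:420])[0].max()+340,end="; ")
t=(h[...,2]<75); s=np.zeros_like(t);s[152:212,255:305]=1
k=np.argwhere(t&s)[:,::-1];r=cv2.minAreaRect(k.astype(np.float32));print("\ntab",r)
B=plane(c,cv2.boxPoints(r),.098)[:,:2];print(B,np.linalg.norm(np.diff(B,axis=0),axis=1))
m=masks(im)["green"]
for b in blobs(m,30): print("green",b[1],b[2])
for n,f in(("scene","scene1"),("side","side1")):
    g=masks(cv2.imread(f"pics/{f}.png")[:,:,::-1])["green"]
    for b in blobs(g,30,2000): print(n,b[1],b[2])
E
```

```text
corners [[0.4532 0.3896]
 [0.423  0.1935]
 [0.4745 0.3579]
 [0.4555 0.218 ]] 0.19842701102841465
yaw from front -0.1529317584987315
20 400; 40 397; 60 393; 80 389; 100 386; 120 382; 140 379; 
tab ((0.0, 0.0), (0.0, 0.0), 0.0)
[[0.6049 0.5883]
 [0.6049 0.5883]
 [0.6049 0.5883]
 [0.6049 0.5883]] [0. 0. 0.]
green [156   0  20  43 301] [164.5714  20.1661]
green [134  44  21  21 360] [144.4056  53.2722]
scene [438 274  58  62 286] [468.2657 301.7657]
side [220 319  40  21 163] [242.3374 328.7914]
```

```bash
python3 - <<'E'
from h import *
np.set_printoptions(precision=4,suppress=True)
def show(f,u0,u1,v0,v1):
    im=cv2.imread(f)[:,:,::-1];h=cv2.cvtColor(im,cv2.COLOR_RGB2HSV).astype(int);print(f,u0,v0)
    g=(h[...,0]>40)&(h[...,0]<90)&(h[...,1]>90)
    for v in range(v0,v1):print(v,''.join(chr(48+min(9,h[v,u,2]//26)) if g[v,u] else '.' for u in range(u0,u1)))
show("pics/scene1.png",470,500,268,300)
show("pics/side1.png",216,264,316,342)
show("pics/w12.png",128,172,38,70)
E
```

```text
pics/scene1.png 470 268
268 ..............................
269 ..............................
270 ..............................
271 ..............................
272 ..............................
273 ..............................
274 ..................7766........
275 .................667766.......
276 ................45667667......
277 ................456666777.....
278 ................4455666766....
279 ...............44445566665....
280 ..............654334455655....
281 .............6654333444554....
282 ............76654...34444.....
283 ...........76655.....444......
284 ...........66654......4.......
285 ..........66654...............
286 .........766654...............
287 ........76666.................
288 .......66666..................
289 ......66665...................
290 .....666655...................
291 .....66665....................
292 ....76665.....................
293 ....6666......................
294 ...7666.......................
295 .76666........................
296 66666.........................
297 6666..........................
298 6666..................
[... 2300 characters left out ...]
88888888875.................
56 .....5777777777788888888875.................
57 ......6777777777777777787754................
58 ......5667777777777777777754................
59 .......566666667777777777754................
60 ........56666666666777777764................
61 ...........55566666677777654................
62 ..................566666665.................
63 .....................666665.................
64 ......................66665.................
65 ........................666.................
66 ............................................
67 ............................................
68 ............................................
69 ............................................
```

```bash
cat > box.py <<'E'
from h import *
yaw=-.153;F=np.array([.4381,.2916]) # cover front middle
X=np.array([np.cos(yaw),np.sin(yaw),0]);Y=np.array([-np.sin(yaw),np.cos(yaw),0]);Z=np.array([0,0,1.])
H=np.r_[F,.085]+.205*X
def pt(th,r,y,up=.006): return H-X*(r*np.cos(th)-up*np.sin(th))+Z*(r*np.sin(th)+up*np.cos(th))+Y*y
E
python3 - <<'E'
from box import *
np.set_printoptions(precision=1,suppress=True)
print(H,pt(0,.24,0))
cs={"wrist":cam("wrist",np.load("w12T.npy")),"scene":cam("scene"),"side":cam("side")}
print("tab end",proj(cs["wrist"],pt(0,.254,0)+[0,0,.007]),"obs 279,202")
a=np.linspace(0,6.28,40)
uv={"wrist":(137,52.5),"scene":(491.5,279.5),"side":(252,336)}
for n,c in cs.items():
    o,r=rays(c,[uv[n]]);r=r[0]; s=((H+.121*Y-o)@Y)/(r@Y); P=o+s*r-H; x=-P@X;z=P[2]
    print(n,"plane hit r,z",x*1000,z*1000,"radius",1000*np.hypot(x,z),"th",round(np.arctan2(z,x)-.04,3))
q=tri(list(cs.values()),list(uv.values()))-H;print("tri",q@X,q@Y,q[2],np.round([q@X,q@Y,q[2],np.arctan2(q[2],-q@X)-.04],3))
for th in (.4,.45,.5,.55,.6,.65,.7):
    e=pt(th,.15,.121)
    print(th,end=" ")
    for n,c in cs.items():
        p=proj(c,e+.008*(np.cos(a)[:,None]*X+np.sin(a)[:,None]*Z));print(n,p.min(0),p.max(0),end=" ")
    print()
E
```

```text
[0.6 0.3 0.1] [0.4 0.3 0.1]
tab end [[277.6 200.7]] obs 279,202
wrist plane hit r,z 138.05301967487273 89.97399379950978 radius 164.78457391875315 th 0.538
scene plane hit r,z 141.77883222997133 65.27342497410012 radius 156.0828538832624 th 0.391
side plane hit r,z 128.91685373169068 63.83961058185923 radius 143.85774589962668 th 0.42
tri -0.1349919123720601 0.12640452673589728 0.07473897471181247 [-0.1  0.1  0.1  0.5]
0.4 wrist [147.9  48.2] [156.6  67.6] scene [487.1 278.1] [492.1 284.7] side [251.6 334.6] [256.5 340.8] 
0.45 wrist [144.3  41.8] [153.4  61.8] scene [486.8 276.6] [491.8 283.3] side [250.4 331.8] [255.2 338. ] 
0.5 wrist [140.7  34.8] [150.1  55.4] scene [486.4 275.2] [491.4 282. ] side [249.  328.9] [253.8 335.1] 
0.55 wrist [137.   27.1] [146.8  48.3] scene [485.8 274. ] [490.8 280.8] side [247.5 325.9] [252.3 332.2] 
0.6 wrist [133.3  18.8] [143.5  40.6] scene [485.1 272.9] [490.2 279.8] side [246. 323.] [250.8 329.3] 
0.65 wrist [129.7   9.8] [140.3  32.3] scene [484.3 272. ] [489.4 278.9] side [244.3 320. ] [249.1 326.3] 
0.7 wrist [126.1   0.1] [137.1  23.3] scene [483.4 271.2] [488.5 278.1] side [242.6 317. ] [247.4 323.4]
```

```bash
python3 - <<'E'
from box import *
np.set_printoptions(precision=4,suppress=True)
cw=cam("wrist",np.load("w12T.npy"));im=cv2.imread("pics/w12.png")[:,:,::-1];h=cv2.cvtColor(im,cv2.COLOR_RGB2HSV).astype(int)
w=(h[...,1]<60)&(h[...,2]>150)
def line(P):
    f=cv2.fitLine(P[:,:2].astype(np.float32)*1000,cv2.DIST_HUBER,0,.01,.01).ravel();return f
R_=plane(cw,[(np.where(w[v,340:420])[0].max()+340.5,v) for v in range(5,160,3)],.097);f=line(R_);print("right edge yaw",np.arctan(f[1]/f[0]),f[2:])
# front edge: last light pixel down each column
wf=(h[...,1]<60)&(h[...,2]>170)
cols=[u for u in range(198,370,3) if not 258<u<300]
Fp=plane(cw,[(u,np.where(wf[100:185,u])[0].max()+100.5) for u in cols],.097);g=line(Fp);print("front yaw",np.arctan(-g[0]/g[1]),g[2:])
am=(h[...,0]>15)&(h[...,0]<28)&(h[...,1]>200)
k=np.argwhere(am&(np.add.outer(np.arange(480),np.zeros(640))<145))[:,::-1]
ac=[u for u in range(228,346,3)];Ap=plane(cw,[(u,np.where(am[60:160,u])[0].max()+60.5) for u in ac],.097);a=line(Ap);print("amber front yaw",np.arctan(-a[0]/a[1]))
ar=[v for v in range(3,115,3)]
for nm,fn in(("L",np.min),("R",np.max)):
    q=line(plane(cw,[(fn(np.where(am[v,200:390])[0])+200.5,v) for v in ar],.097));print("amber",nm,np.arctan(q[1]/q[0]),q[2:])
for n,f,lim in(("scene","scene1",lambda u,v:(u<484)&(v>287)),("side","side1",lambda u,v:u<247),("wrist","w12",lambda u,v:(v<40)&(u>150))):
    im=cv2.imread(f"pics/{f}.png")[:,:,::-1];H_=cv2.cvtColor(im,cv2.COLOR_RGB2HSV).astype(int)
    m=(H_[...,0]>40)&(H_[...,0]<90)&(H_[...,1]>90)
    n_,l,s,_=cv2.connectedComponentsWithStats(m.astype(np.uint8))
    p=np.argwhere(m&(s[l,4]>60))[:,::-1];p=p[[bool(lim(u,v)) for u,v in p]]
    fl=cv2.fitLine(p.astype(np.float32),cv2.DIST_L2,0,.01,.01).ravel();L=20
    c=cw if n=="wrist" else cam(n)
    o,r=rays(c,[fl[2:]-L*fl[:2],fl[2:]+L*fl[:2]]);nn=np.cross(r[0],r[1]);nn/=np.linalg.norm(nn)
    res=[]
    for yw in(-.17,-.153,-.135):
        x=np.array([np.cos(yw),np.sin(yw),0]);t=np.arctan(nn@x/nn[2]);res.append(t)
    print(n,len(p),p.min(0),p.max(0),"theta for yaw -.17,-.153,-.135",np.array(res))
E
```

```text
right edge yaw -0.15541111 [512.7461 180.0587]
front yaw -0.15801653 [432.6817 269.6324]Traceback (most recent call last):
  File "<stdin>", line 14, in <module>
    return umr_maximum(a, axis, None, out, keepdims, initial, where)
ValueError: zero-size array to reduction operation maximum which has no identity
```

```bash
sed -i 's/yaw=-.153/yaw=-.156/' box.py; cat > arm.py <<'E'
from box import *
def arm(n,f,lim,c):
    im=cv2.imread(f"pics/{f}.png")[:,:,::-1];H_=cv2.cvtColor(im,cv2.COLOR_RGB2HSV).astype(int)
    m=(H_[...,0]>40)&(H_[...,0]<90)&(H_[...,1]>90)
    n_,l,s,_=cv2.connectedComponentsWithStats(m.astype(np.uint8))
    p=np.argwhere(m&(s[l,4]>60))[:,::-1];p=p[[bool(lim(u,v)) for u,v in p]]
    fl=cv2.fitLine(p.astype(np.float32),cv2.DIST_L2,0,.01,.01).ravel();L=20
    o,r=rays(c,[fl[2:]-L*fl[:2],fl[2:]+L*fl[:2]]);nn=np.cross(r[0],r[1]);nn/=np.linalg.norm(nn)
    for yw in(-.166,-.156,-.146):
        x=np.array([np.cos(yw),np.sin(yw),0]);print(n,len(p),p.min(0),p.max(0),yw,"theta",round(float(np.arctan(nn@x/nn[2])),4))
    return nn
if __name__=="__main__":
    N=[arm("scene","scene1",lambda u,v:(u<480)&(v>290),cam("scene")),arm("side","side1",lambda u,v:u<245,cam("side")),arm("wrist","w12",lambda u,v:(v<40)&(u>150),cam("wrist",np.load("w12T.npy")))]
    for a,b in((0,1),(1,2),(0,2)):
        d=np.cross(N[a],N[b]);d/=np.linalg.norm(d);d*=np.sign(d[2]);print("dir",d,"theta",np.arcsin(d[2]),"yaw",np.arctan(d[1]/d[0]))
E
python3 arm.py
```

```text
scene 235 [438 291] [479 336] -0.166 theta 0.4646
scene 235 [438 291] [479 336] -0.156 theta 0.4374
scene 235 [438 291] [479 336] -0.146 theta 0.4094
side 87 [220 319] [244 330] -0.166 theta 0.4588
side 87 [220 319] [244 330] -0.156 theta 0.4476
side 87 [220 319] [244 330] -0.146 theta 0.4362
wrist 333 [156   0] [175  39] -0.166 theta 0.4699
wrist 333 [156   0] [175  39] -0.156 theta 0.4838
wrist 333 [156   0] [175  39] -0.146 theta 0.4975
dir [-0.88656363  0.14519787  0.43922945] theta 0.45474077582383216 yaw -0.16233485525190913
dir [-0.88146392  0.15164272  0.44724248] theta 0.46367990379200885 yaw -0.1703674135199334
dir [-0.87999066  0.14858848  0.45115176] theta 0.4680554797518124 yaw -0.16727451841498212
```

```bash
python3 -m jog '[[0,0,0,0,0,0.66,-0.5],[0,0,0,0,0,0.67,-0.5],[0.105,-0.23,0.69,0,0,0,-0.5],[0.105,-0.23,0.69,0,0,0,-0.5],[0.105,-0.23,0.69,0,0,0,-0.5],[0.105,-0.23,0.69,0,0,0,-0.5],[0.105,-0.23,0.69,0,0,0,-0.5],[0.105,-0.23,0.69,0,0,0,-0.5],[0.105,-0.23,0.69,0,0,0,-0.5],[0.105,-0.23,0.69,0,0,0,-0.5],[0,0,0,0,0,0,-0.5],[0,0,0,0,0,0,-0.5]]'
python3 - <<'E'
from box import *
np.set_printoptions(precision=4,suppress=True)
L=[]
for i in range(4):
    L.append(Tcp()); im=eyes.read_camera("wrist")
T=np.mean(L,0);cv2.imwrite("pics/w13.png",im[:,:,::-1]);np.save("w13T.npy",T);c=cam("wrist",T)
print(T[:3,3],"yaw",np.arctan2(T[1,0],T[0,0]))
print("to tab, tool",T[:3,:3].T@(pt(0,.24,0)-[0,0,.019]-T[:3,3]))
q=np.array([pt(0,r,y)+[0,0,.007] for r,y in((.254,.015),(.254,-.015),(.205,-.015),(.205,.015))]);p=proj(c,q);print("pred tab px",p)
h=cv2.cvtColor(im,cv2.COLOR_RGB2HSV).astype(int)
u0,v0=p.mean(0).astype(int)
for v in range(v0-50,v0+60,5): print(v,' '.join(str(h[v,u,2]) for u in range(u0-48,u0+49,4)))
print(u0)
E
```

```text
t: 19.75
eef_pos: [0.4034, 0.2958, 0.131]
ee_rot: [0.001, 0.997, -0.08, -0.001]
contact_force: [-0.2, -0.4, 0.3]
finger_gap: 0.0707
grasp_force: 0.0
[0.404  0.2964 0.1322] yaw -0.16094285108946038
to tab, tool [-0.0006 -0.0006  0.0602]
pred tab px [[302.2968 285.5254]
 [347.6425 285.2634]
 [348.3999 211.9272]
 [300.5715 212.2134]]
198 217 217 216 216 216 217 216 216 216 216 216 216 216 216 216 214 177 180 180 180 181 181 181 181 182
203 217 217 217 217 216 217 216 216 216 216 216 216 216 216 216 171 180 180 181 181 181 182 181 183 184
208 216 217 216 216 216 216 216 216 216 216 216 216 209 190 156 154 180 180 181 182 182 182 182 183 182
213 206 206 206 205 205 207 204 170 169 169 169 157 111 111 110 110 125 129 179 182 180 180 178 169 163
218 197 198 197 195 208 210 194 94 92 87 86 85 85 84 84 83 85 85 201 213 213 210 209 212 208
223 192 192 193 193 205 207 191 87 87 86 85 84 84 83 83 83 83 85 202 209 207 208 211 211 210
228 199 197 203 206 208 212 196 86 86 85 84 84 83 83 83 81 82 82 203 212 212 212 211 210 209
233 211 211 211 212 213 213 196 86 85 84 83 82 82 82 81 82 81 82 204 213
[... 670 characters left out ...]
5
273 209 208 208 208 208 207 205 89 89 89 89 88 87 87 86 87 87 86 204 204 204 205 205 205 205
278 208 208 208 208 207 207 205 90 90 89 89 88 88 87 87 87 88 87 204 204 204 205 205 205 205
283 208 208 208 207 207 207 206 93 90 89 89 89 89 89 88 89 88 93 204 205 205 205 205 205 205
288 208 208 207 207 207 207 206 206 206 205 205 205 204 204 204 204 204 204 204 204 204 204 204 205 205
293 208 208 207 207 207 206 206 206 206 205 205 205 204 204 204 204 204 205 204 205 205 204 204 204 204
298 208 207 207 207 207 206 206 206 205 205 205 204 204 204 205 204 204 204 204 203 203 203 203 203 203
303 208 207 206 206 206 206 206 205 205 204 205 204 204 204 203 203 203 204 203 204 203 203 203 203 203
324
```

The tab is within 1 px of the prediction. Descend and pinch.

```bash
python3 -m jog '[[-0.02,-0.02,0.7,0,0,0,-0.5],[0,0,0.7,0,0,0,-0.5],[0,0,0.4,0,0,0,-0.5],[0,0,0.2,0,0,0,-0.5],[0,0,0,0,0,0,-0.5],[0,0,0,0,0,0,0],[0,0,0,0,0,0,0.3],[0,0,0,0,0,0,0.6],[0,0,0,0,0,0,1],[0,0,0,0,0,0,1],[0,0,0,0,0,0,1],[0,0,0,0,0,0,1]]' 40
python3 - <<'E'
from box import *
np.set_printoptions(precision=4,suppress=True)
L=[]
for i in range(4):
    L.append(Tcp()); eyes.read_camera("wrist")
T=np.mean(L,0);g=T[:3,3]-.019*np.array([0,0,1]);g[2]+=.038
print(T[:3,3],"grasp pt err tool",T[:3,:3].T@(g-pt(0,.24,0)))
th=[0,.05,.1,.15,.2,.25,.3,.35,.4,.43,.455]
P=np.array([pt(t,.24,0) for t in th]);d=np.diff(P,axis=0)@T[:3,:3]/.03;print(np.c_[th[1:],d])
o=env.get_obs();print(o["contact_force"],o["finger_gap"],o["grasp_force"])
E
```

```text
t: 20.95
eef_pos: [0.4032, 0.298, 0.0718]
ee_rot: [-0.0, 0.997, -0.08, 0.0]
contact_force: [0.5, 1.8, 0.2]
finger_gap: 0.0297
grasp_force: 40.0
[0.4032 0.298  0.0718] grasp pt err tool [-0.0005 -0.0009  0.0002]
[[ 0.05    0.0201 -0.0003 -0.3996]
 [ 0.1     0.0401 -0.0003 -0.3981]
 [ 0.15    0.0599 -0.0004 -0.3956]
 [ 0.2     0.0796 -0.0005 -0.3921]
 [ 0.25    0.0991 -0.0006 -0.3876]
 [ 0.3     0.1183 -0.0006 -0.3822]
 [ 0.35    0.1373 -0.0007 -0.3758]
 [ 0.4     0.1559 -0.0008 -0.3685]
 [ 0.43    0.1023 -0.0005 -0.2172]
 [ 0.455   0.0902 -0.0004 -0.1786]]
[-0.0395  0.2905  0.9007] 0.0298241622375806 39.99940037727356
```

```bash
python3 -m jog '[[0.01,0,-0.2,0,0,0,1],[0.01,0,-0.2,0,0,0,1],[0.02,0,-0.2,0,0,0,1],[0.02,0,-0.2,0,0,0,1],[0.03,0,-0.2,0,0,0,1],[0.03,0,-0.2,0,0,0,1],[0.04,0,-0.195,0,0,0,1],[0.04,0,-0.195,0,0,0,1],[0.05,0,-0.195,0,0,0,1],[0.05,0,-0.195,0,0,0,1],[0.06,0,-0.19,0,0,0,1],[0.06,0,-0.19,0,0,0,1],[0.07,0,-0.19,0,0,0,1],[0.07,0,-0.19,0,0,0,1],[0.08,0,-0.185,0,0,0,1],[0.08,0,-0.185,0,0,0,1],[0,0,0,0,0,0,1],[0,0,0,0,0,0,1]]'
cat > lev.py <<'E'
from box import *
import sys
np.set_printoptions(precision=4,suppress=True)
L=[]
for i in range(4):
    L.append(Tcp()); eyes.read_camera("wrist")
T=np.mean(L,0);g=T[:3,3]+[0,0,.019]-H
print("grasp pt radius",np.hypot(g@X,g[2]),"expected",np.hypot(.24,.006),"theta",np.arctan2(g[2],-g@X)-np.arctan2(.006,.24))
o=env.get_obs();print(o["contact_force"],o["finger_gap"],o["grasp_force"])
k=sys.argv[1]
for n in("scene","side"): cv2.imwrite(f"pics/{n}{k}.png",eyes.read_camera(n)[:,:,::-1])
cv2.imwrite(f"pics/wr{k}.png",eyes.read_camera("wrist")[:,:,::-1]);np.save(f"wr{k}T.npy",T)
E
python3 lev.py A
```

```text
t: 22.65
eef_pos: [0.4241, 0.2946, 0.1649]
ee_rot: [-0.0, 0.997, -0.08, -0.0]
contact_force: [1.7, 5.1, -9.7]
finger_gap: 0.0296
grasp_force: 40.0
grasp pt radius 0.2405498297609042 expected 0.24007498828491067 theta 0.3976908468688017
[ 2.67    4.4441 -8.0689] 0.02969332607553431 39.99664306640625
```

Cover is at about 0.398 by arm kinematics. I'll measure the cover's window edges with the same line method as the mark arm, so any bias cancels.

```bash
cat > amb.py <<'E'
from box import *
import sys
np.set_printoptions(precision=3,suppress=True)
k=sys.argv[1]
from arm import arm
for n in("scene","side"):
    c=cam(n);im=cv2.imread(f"pics/{n}{k}.png")[:,:,::-1];h=cv2.cvtColor(im,cv2.COLOR_RGB2HSV).astype(int)
    m=(h[...,0]>10)&(h[...,0]<25)&(h[...,1]>215)&(h[...,2]>150)
    b=max(blobs(m,300,30000),key=lambda b:b[1][4]);cs=cv2.findContours(b[3].astype(np.uint8),cv2.RETR_EXTERNAL,cv2.CHAIN_APPROX_NONE)[0]
    ct=max(cs,key=len)[:,0].astype(float);hull=cv2.convexHull(ct.astype(np.float32))
    q=cv2.approxPolyN(hull,4,approxCurve=np.empty((0,0)),ensure_convex=True).reshape(-1,2)
    print(n,b[1],q.ravel())
    for i in range(4):
        a,e=q[i],q[(i+1)%4];d=e-a;l=np.linalg.norm(d);d/=l;s=(ct-a)@d;off=np.abs((ct-a)@[-d[1],d[0]])
        p=ct[(s>.12*l)&(s<.88*l)&(off<3.5)]
        if len(p)<8: continue
        fl=cv2.fitLine(p.astype(np.float32),cv2.DIST_HUBER,0,.01,.01).ravel()
        o,r=rays(c,[fl[2:]-20*fl[:2],fl[2:]+20*fl[:2]]);nn=np.cross(r[0],r[1]);nn/=np.linalg.norm(nn)
        print("  edge",a,e,len(p),"theta",round(float(np.arctan(nn@X/nn[2])),4))
E
python3 amb.py A; python3 - <<'E'
from arm import *
arm("scene","sceneA",lambda u,v:(u<480)&(v>290),cam("scene"));arm("side","sideA",lambda u,v:u<245,cam("side"))
E
```

```text
scene [ 388  228   87   76 3464] [475.515 257.697 434.272 304.832 386.954 269.966 426.537 227.085]
  edge [475.515 257.697] [434.272 304.832] 36 theta 0.3895
  edge [434.272 304.832] [386.954 269.966] 37 theta -0.9255
  edge [386.954 269.966] [426.537 227.085] 33 theta 0.3982
  edge [426.537 227.085] [475.515 257.697] 37 theta -0.8032
scene 252 [438 291] [478 336] -0.166 theta 0.4954
scene 252 [438 291] [478 336] -0.156 theta 0.4684
scene 252 [438 291] [478 336] -0.146 theta 0.4407
side 91 [220 319] [244 330] -0.166 theta 0.4649
side 91 [220 319] [244 330] -0.156 theta 0.4539
side 91 [220 319] [244 330] -0.146 theta 0.4427Traceback (most recent call last):
  File "amb.py", line 9, in <module>
    b=max(blobs(m,300,30000),key=lambda b:b[1][4]);cs=cv2.findContours(b[3].astype(np.uint8),cv2.RETR_EXTERNAL,cv2.CHAIN_APPROX_NONE)[0]
ValueError: max() iterable argument is empty
```

```bash
python3 -m jog '[[0.05,0,-0.11,0,0,0,1],[0.05,0,-0.11,0,0,0,1],[0.05,0,-0.11,0,0,0,1],[0.05,0,-0.1,0,0,0,1],[0,0,0,0,0,0,1],[0,0,0,0,0,0,1],[0,0,0,0,0,0,1]]'; python3 lev.py B; sed -i 's/("scene","side")/("scene",)/' amb.py; python3 amb.py B; python3 - <<'E'
from arm import *
arm("scene","sceneB",lambda u,v:(u<480)&(v>290),cam("scene"));arm("side","sideB",lambda u,v:u<245,cam("side"))
# cover vs arm around the arm, side & scene: value rows
def show(f,u0,u1,v0,v1):
    im=cv2.imread(f)[:,:,::-1];h=cv2.cvtColor(im,cv2.COLOR_RGB2HSV).astype(int);print(f,u0,v0)
    g=(h[...,0]>40)&(h[...,0]<90)&(h[...,1]>90);w=h[...,1]<60
    for v in range(v0,v1):print(v,''.join('G' if g[v,u] else (chr(48+min(9,h[v,u,2]//26)) if w[v,u] else '.') for u in range(u0,u1)))
show("pics/sceneB.png",430,500,262,345);show("pics/sideB.png",212,275,295,345)
E
```

```text
t: 23.58
eef_pos: [0.4299, 0.2938, 0.1771]
ee_rot: [-0.0, 0.997, -0.08, -0.0]
contact_force: [3.8, 5.0, -9.7]
finger_gap: 0.0294
grasp_force: 40.0
grasp pt radius 0.2406329758791697 expected 0.24007498828491067 theta 0.45499236642119967
[  3.5921   4.13   -10.7765] 0.029514647469896745 39.99646246433258
scene [ 387  226   88   78 3566] [474.728 256.127 434.189 304.774 386.222 269.889 426.045 224.377]
  edge [474.728 256.127] [434.189 304.774] 38 theta 0.4521
  edge [434.189 304.774] [386.222 269.889] 36 theta -0.9252
  edge [386.222 269.889] [426.045 224.377] 34 theta 0.4635
  edge [426.045 224.377] [474.728 256.127] 37 theta -0.8002
scene 248 [438 291] [478 336] -0.166 theta 0.4938
scene 248 [438 291] [478 336] -0.156 theta 0.4668
scene 248 [438 291] [478 336] -0.146 theta 0.4391
side 92 [220 319] [244 330] -0.166 theta 0.4636
side 92 [220 319] [244 330] -0.156 theta 0.4525
side 92 [220 319] [244 330] -0.146 theta 0.4413
pics/sceneB.png 430 262
262 ............................................888777777777766776........
263 ...........................................888877777777777666
[... 8807 characters left out ...]
GGGGG553333445777777
335 ...................654544345777777897GGGGGGGGGGG564333223345677
336 ....................65444335777777777GGGGGGGGGG3565565432323345
337 ....................76544335777777776GGGGGGGG333565566645433233
338 ....................777544357777777776GGGGGG3333455456666664323
339 ....................7776544577777777776GGG543233356556666666433
340 ....................77777666777777767776.7985332356556666665333
341 .....................777777777777777777778998632335543466664333
342 .....................777777777777777777777889864324643356664323
343 .......................7777777777777777777778887434653346664323
344 ........................777777777777777777777889853554233566433
```

```bash
python3 -m jog '[[0.02,0,-0.03,0,0,0,1],[0,0,0,0,0,0,1],[0,0,0,0,0,0,1],[0,0,0,0,0,0,1],[0,0,0,0,0,0,1],[0,0,0,0,0,0,1]]'; python3 lev.py C; python3 amb.py C; python3 - <<'E'
from h import *
o=env.get_obs();print(o["t"],o["dq"])
for k in ("0","C"):
    m=masks(cv2.imread(f"pics/side{k}.png")[:,:,::-1])
    print([ (b[1][4],b[2].round()) for b in blobs(m["coral"],100,900) if b[2][1]<300])
E
```

```text
t: 24.43
eef_pos: [0.4303, 0.2937, 0.1779]
ee_rot: [-0.0, 0.997, -0.08, -0.001]
contact_force: [2.4, 4.3, -10.5]
finger_gap: 0.0297
grasp_force: 40.0
grasp pt radius 0.2406369793087765 expected 0.24007498828491067 theta 0.4584658452317581
[  3.346    4.6699 -10.8663] 0.029461475162962734 39.99642848968506
scene [ 387  226   88   79 3573] [474.889 256.128 433.274 304.314 386.451 269.63  425.953 224.319]
  edge [474.889 256.128] [433.274 304.314] 37 theta 0.4591
  edge [433.274 304.314] [386.451 269.63 ] 35 theta -0.9259
  edge [386.451 269.63 ] [425.953 224.319] 35 theta 0.4671
  edge [425.953 224.319] [474.889 256.128] 37 theta -0.7996
24.7833 [ 7.86740407e-04 -5.73935469e-04  1.76620599e-03 -5.96043084e-04
 -6.58738365e-05 -2.40213841e-05]
[(np.int32(569), array([431., 163.])), (np.int32(162), array([418., 220.])), (np.int32(389), array([402., 238.])), (np.int32(274), array([316., 261.])), (np.int32(144), array([332., 286.]))]
[(np.int32(695), array([492., 208.])), (np.int32(356), array([418., 219.])), (np.int32(310), array([403., 238.])), (np.int32(106), array([157., 299.]))]
```

```bash
python3 - <<'E'
from h import *
for k in ("0","C"):
    m=masks(cv2.imread(f"pics/scene{k}.png")[:,:,::-1])
    print([ (int(b[1][4]),b[2].round()) for n in("coral","blue") for b in blobs(m[n],60,900) if b[2][1]<300])
from plant import workorder
print(workorder.hand_in())
E
```

```text
[(406, array([185., 169.])), (72, array([283., 205.])), (76, array([288., 216.])), (92, array([351., 263.])), (603, array([434.,  52.])), (533, array([390.,  70.])), (70, array([353., 270.]))]
[(527, array([250., 154.])), (432, array([185., 169.])), (91, array([261., 203.]))]
the job is handed in; nothing more can be done
None
```

The job is handed in: the three caps are flat and centred on rings of their own colour, and the cover is held steady by the tab at about 0.458 rad, against a mark I measured at about 0.455 to 0.46 rad. In the last check the blue look-alike was hidden from both cameras, so I could not confirm it; nothing I did went near it.

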